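Find the loose pipe-clamp bolt and hold its cap open

ROBOT

A 7-joint arm with a two-finger parallel gripper is mounted at the origin on a cart in front of the work surface, level with it; the furniture and walls round the work are solid. World frame = base frame: x ahead of the robot, y to its left, z up, the work surface at z = 0. Lengths are in mm, angles in rad, forces in N, time in s.
With the tool pointing down it reaches from about 400 to 925 mm from the base axis. Payload 4.1 kg.
Tool frame: the origin (TCP) lies between the finger pads; the fingertips stand 14 mm ahead of it and the grasp point (between the pads) lies 5 mm behind it; y points along the fingers, x is the direction in which the jaws open and shut, and the axes are right-handed (so a half turn about y gives the same grasp; the last joint's range is limited). The gripper opens to 85 mm and grips with 20 to 120 N. Pads are 22 mm wide; open, the fingers measure 114 mm over their backs; the gripper's body (76 mm by 85 mm) begins 54 mm behind the grasp point. The pads swing forward as they close: fully open they stand 13 mm farther back than shut.
Start: joints at [-0.099, 0.398, 0.045, 1.537, -0.019, 1.207, -0.051], TCP at [650.032, 0.031, 245.347] pointing down, gripper open.
Joint ranges: [-2.82, 2.82], [-0.49, 2.23], [-1.37, 1.46], [0, 2.46], [-1.36, 4.5], [0.23, 2], [-2.94, 2.94]. Speed limits (rad/s): [2.57, 2.57, 3.14, 3.14, 3.14, 3.14, 3.14].

INTERFACE

Orientations are given as a unit quaternion [x, y, z, w].
In Python, from bench import r gives the robot as it stands.
- The arm moves only by the tool play_rows, never from a script. Its argument "steps" is one flat list of numbers, 7 for each row, row after row: the turn, a rotation vector about the tool's x, y, z in degrees, then the shift along the tool's x, y, z in m, then the finger opening in m, from 0 to 0.0854. In form: [ax, ay, az, dx, dy, dz, jaw, ax, ay, az, dx, dy, dz, jaw, ...]. A call has 1 to 10 rows; each row is the pose to reach, as a shift and turn from the pose commanded when the call began, along the tool's axes at that moment; what a row does not reach only later rows make up. A row lasts 1/10 s, in which the tool goes at most 50 mm and 8.59 degrees, less where a joint would pass 70% of its speed; a pose out of reach is approached as far as the arm can. A call with a gripper value outside its range is refused whole. The fingers move at their own pace and stop on an object; "squeeze" is the grip in N (left out, the last holds). Time passes only in rows, so rows that repeat a pose let the fingers close. It gives the time, the measured TCP pose, the force and the opening at its end, in the units of the state.
- r.observe(): the state, without advancing time (a new reading comes with each control period).
- r.capture(name): name is "scene" or "side" or "wrist"; returns the picture (384x512x3 uint8, red, green, blue); there is no depth.
- r.camera_model(name): a dict with "fx", "fy", "cx", "cy" (pixels), "extrinsics" (4x4, takes a point from world to camera coordinates); the wrist camera has in their place "hand_eye" (4x4, takes a point from camera to tool coordinates, whose origin is the TCP and whose axes are the tool frame's). Camera axes: x right, y up, looking along -z (the intrinsics and any distortion apply to the point x, -y, -z); pixel columns grow to the right and rows downward; lengths in mm; the calibration is good to about 2 mm. A picture is of the moment at which its call begins: read the wrist's pose just before it. camera_model takes no time and is no camera call.
- r.close_job(): hands the job in, once; it reports no verdict.
The state is a dict: "time_s": time; "joint_pos": joint angles; "dq": joint speeds; "tau": joint torques, N m; "eef_pos": TCP position; "eef_rot": TCP orientation; "force": force on the tool from outside, world axes, zero at the start; "wrist_torque": the same for the moment, N m; "gripper_width": finger opening in mm.
Only numpy, scipy, OpenCV 4.12 (cv2) and the standard library are available. Lean on these libraries where they do the work, as an engineer would, in place of code of your own. Each camera call takes 0.05 s, during which the arm holds its last target.

TASK

One of the three hinged pipe clamps on this valve bank has a loose bolt, and I have to change its rubber liner. First push the spare black blanking plug fully home into the one open port and let go of it, so that no dirt gets in; then tap the three clamp bolts from above, one after another from left to right, to find the loose one, which gives a few millimetres while the others are solid. Last, take the loose bolt by its head, lift the cap it sits in at least halfway open (35 degrees or more) and finish still holding it up; leave the other things on the counter alone.

Things in the scene. Friction and masses are not known exactly. Their poses are not given: they have to be found in the camera images.
- base: Fixed dark steel plate 252 x 310 x 12 mm. On it three steel pipes (20 mm thick, axis 42 mm up, at y = +95, 0, -95 mm) run along its x, each through a hinged clamp at x = -70 mm (bolt 36 mm to the pipe's right) into a valve section at x = +60 mm. Origin: on the counter under the middle pipe; x away from the robot, y left, z up; turned up to 0.15 rad.
- plug: Spare blanking plug, black plastic, loose, standing on its stem on the counter left of the plate, 44 mm high: stem 18 mm thick, 16 mm long, tapering to 12 mm at its foot; flange 30 mm wide, 4 mm thick; round ribbed head 24 mm wide, 24 mm high, to grip. Origin: centre of the stem's foot; z towards the head.
- open_port (a point): Centre of the mouth of the one open port, 72 mm above the counter, on one of the three aluminium valve sections (which one changes; the other two have like plugs fitted, 28 mm high). Round chamfered hole 20 mm wide, 18 mm deep, in a 52 mm square pad. A plug that is home has its flange on the pad, its origin 16 mm below this point.
- bolt_a: Clamp bolt: upright, steel; hexagon head 24 mm across flats (flats face the base's +x and -x), 24 mm high, on a 31 mm collar over a rubber bush, captive in the cap of the same letter. Origin: centre of the head's top face, 86 mm above the counter. Tight bolts are rigid; the one loose bolt gives 5 mm down under about 3 N and springs back, and looks no different. Letters stand in any order.
- bolt_b: Clamp bolt: upright, steel; hexagon head 24 mm across flats (flats face the base's +x and -x), 24 mm high, on a 31 mm collar over a rubber bush, captive in the cap of the same letter. Origin: centre of the head's top face, 86 mm above the counter. Tight bolts are rigid; the one loose bolt gives 5 mm down under about 3 N and springs back, and looks no different. Letters stand in any order.
- bolt_c: Clamp bolt: upright, steel; hexagon head 24 mm across flats (flats face the base's +x and -x), 24 mm high, on a 31 mm collar over a rubber bush, captive in the cap of the same letter. Origin: centre of the head's top face, 86 mm above the counter. Tight bolts are rigid; the one loose bolt gives 5 mm down under about 3 N and springs back, and looks no different. Letters stand in any order.
- cap_a: Hinged steel pipe-clamp cap, 36 mm wide, shut at the start. Origin: on its hinge, 44 mm above the counter; the hinge is parallel to base x, on the pipe's left; the bolt is 66 mm to its right (-y). z is up when shut. With a tight bolt it is locked; with the loose one it swings up (bolt side rises) to a stop at 1.2 rad, by under 4 N at the bolt head, and falls shut if let go.
- cap_b: Hinged steel pipe-clamp cap, 36 mm wide, shut at the start. Origin: on its hinge, 44 mm above the counter; the hinge is parallel to base x, on the pipe's left; the bolt is 66 mm to its right (-y). z is up when shut. With a tight bolt it is locked; with the loose one it swings up (bolt side rises) to a stop at 1.2 rad, by under 4 N at the bolt head, and falls shut if let go.
- cap_c: Hinged steel pipe-clamp cap, 36 mm wide, shut at the start. Origin: on its hinge, 44 mm above the counter; the hinge is parallel to base x, on the pipe's left; the bolt is 66 mm to its right (-y). z is up when shut. With a tight bolt it is locked; with the loose one it swings up (bolt side rises) to a stop at 1.2 rad, by under 4 N at the bolt head, and falls shut if let go.
- adapter_1: Bystander: brass hydraulic adapter, 27 x 24 x 44 mm, standing. Origin under its centre.
- bearing: Bystander: steel ball bearing 52 mm wide, 15 mm high, lying. Origin under its centre.
- tape_measure: Bystander: tape measure 34 x 121 x 66 mm. Origin under its centre.
- elbow_0: Bystander: steel elbow fitting 67 x 61 x 29 mm, lying. Origin under its centre.

How it is judged (in metres and radians):
On the way, in this order (a step that is already met when the one before it is completed fails the run):
1. the spare plug is fully home in the open port and let go (horizontal distance between plug and open_port below 0.003 m and z of plug in the frame of open_port below -0.014 m and angle between plug's own z axis and vertical below 0.08 rad and contact force between the fingers and plug below 0.1 N), for 0.2 s.
2. the left bolt's head is tapped (1.2 N or more) (((contact force between the fingers and bolt_a above 1.2 N and y of bolt_a in the frame of base above 0.014 m) or (contact force between the fingers and bolt_b above 1.2 N and y of bolt_b in the frame of base above 0.014 m) or (contact force between the fingers and bolt_c above 1.2 N and y of bolt_c in the frame of base above 0.014 m))), for 0.02 s.
3. the middle bolt's head is tapped (1.2 N or more) (((contact force between the fingers and bolt_a above 1.2 N and y of bolt_a in the frame of base between -0.081 and 0.014 m) or (contact force between the fingers and bolt_b above 1.2 N and y of bolt_b in the frame of base between -0.081 and 0.014 m) or (contact force between the fingers and bolt_c above 1.2 N and y of bolt_c in the frame of base between -0.081 and 0.014 m))), for 0.02 s.
4. the right bolt's head is tapped (1.2 N or more) (((contact force between the fingers and bolt_a above 1.2 N and y of bolt_a in the frame of base below -0.081 m) or (contact force between the fingers and bolt_b above 1.2 N and y of bolt_b in the frame of base below -0.081 m) or (contact force between the fingers and bolt_c above 1.2 N and y of bolt_c in the frame of base below -0.081 m))), for 0.02 s.
At the end, for the whole second after the job is handed in: The cap of the loose bolt is tilted open by 0.6 rad (35 degrees) or more and stands still, carried by the fingers on it or on its bolt; the plug stands released and fully home in the port that was open (within 3 mm sideways, 2 mm of its full depth) (all of step 1 and ((angle between cap_a's own z axis and vertical above 0.6 rad and contact force between the fingers and cap_a above 0.5 N and angular speed of cap_a below 0.1 rad/s) or (angle between cap_b's own z axis and vertical above 0.6 rad and contact force between the fingers and cap_b above 0.5 N and angular speed of cap_b below 0.1 rad/s) or (angle between cap_c's own z axis and vertical above 0.6 rad and contact force between the fingers and cap_c above 0.5 N and angular speed of cap_c below 0.1 rad/s))); the arm keeps its last pose, push and grip.
It fails at once if the brass adapter is moved by more than 20 mm (distance of adapter_1 from where it was at the start of the episode above 0.02 m).
It fails at once if the bearing is moved by more than 20 mm (distance of bearing from where it was at the start of the episode above 0.02 m).
It fails at once if the tape measure is moved by more than 20 mm (distance of tape_measure from where it was at the start of the episode above 0.02 m).
It fails at once if the steel elbow is moved by more than 20 mm (distance of elbow_0 from where it was at the start of the episode above 0.02 m).
It also fails if it takes over 58 s, if anything falls off the work surface, if the arm or the gripper's body presses on something with over 40 N, if the wrist force passes 120 N, or if a joint passes its speed limit or range.

## Working session

There is one attempt and no reset: what is moved stays moved. The work goes in short steps, Python scripts to look and compute and a tool call to move; the robot and the scene stay as the last step left them, time stands still between calls to the robot, and variables do not carry over. Pictures are saved under pics/ and viewed, and the job is handed in when it is done.

Besides the shell and the picture viewer there is one more tool, called after "Request:" as name(argument=value, ...), one argument or row to a line, values as JSON. play_rows: Moves the arm, as the interface text tells. Its arguments: {"type":"object","properties":{"steps":{"type":"array"},"squeeze":{"type":"number"}},"required":["steps"]}

```bash
mkdir -p pics; ls
python3 - <<'E'
from bench import r
import cv2,numpy as np
s=r.observe();print(s)
for n in ["scene","side","wrist"]:
    im=r.capture(n);cv2.imwrite(f"pics/{n}0.png",im[:,:,::-1]);m=r.camera_model(n);print(n,{k:np.round(v,3).tolist() if not isinstance(v,str) else v for k,v in m.items()})
E
```

```text
pics
{'time_s': 0.0, 'joint_pos': array([-0.09899619,  0.39920539,  0.04505213,  1.53788392, -0.01866881,
        1.20688062, -0.05070991]), 'dq': array([-1.84587688e-04, -1.44066078e-03, -2.01432279e-05,  1.01870303e-03,
       -1.56841632e-03,  1.70730107e-03, -8.39514346e-04]), 'tau': array([-9.65094187e-04, -4.75129580e+01,  1.36406265e+00, -2.54227209e+01,
        1.14684159e-02,  9.53188282e-03,  3.56541250e-05]), 'eef_pos': array([6.49397066e+02, 6.55640974e-04, 2.44253409e+02]), 'eef_rot': array([ 7.07167317e-01, -6.56306764e-04, -7.21778158e-04, -7.07045567e-01]), 'force': array([0.82131291, 0.29838965, 0.44703962]), 'wrist_torque': array([0.01304564, 0.01176128, 0.01411947]), 'gripper_width': 85.88793974592005}
scene {'fx': 432.504, 'fy': 432.504, 'cx': 260.834, 'cy': 187.08, 'extrinsics': [[-0.882, -0.471, 0.004, 469.942], [0.195, -0.356, 0.914, -192.134], [-0.429, 0.807, 0.406, -1248.915], [0.0, 0.0, 0.0, 1.0]]}
side {'fx': 422.356, 'fy': 422.356, 'cx': 264.576, 'cy': 192.426, 'extrinsics': [[-0.973, -0.231, 0.02, 546.907], [0.115, -0.407, 0.906, -136.368], [-0.201, 0.884, 0.422, -1043.299], [0.0, 0.0, 0.0, 1.0]]}
wrist {'fx': 285.049, 'fy': 285.049, 'cx': 253.79, 'cy': 191.73, 'hand_eye': [[1.0, 0.001, 0.0, 0.682], [0.0, 0.27, -0.963, -129.371], [-0.001, 0.963, 0.27, 68.739], [0.0, 0.0, 0.0, 1.0]]}
```

View pics/scene0.png

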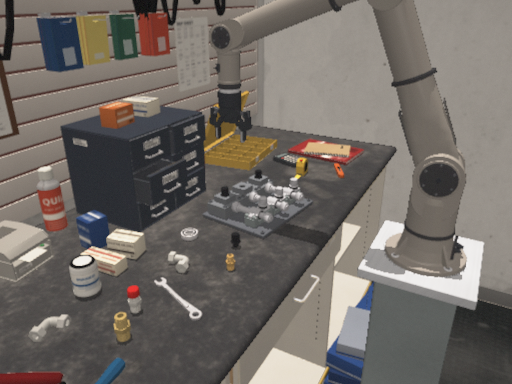

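View pics/side0.png

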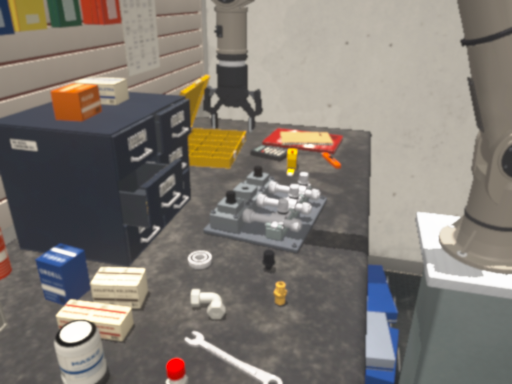

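View pics/wrist0.png

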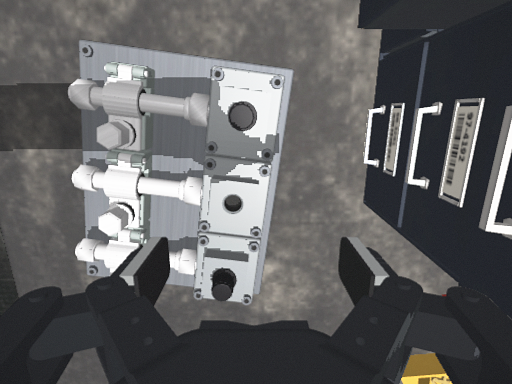

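The scene and side views show black plugs on the left and right sections. The wrist view shows an open hole in the middle one at (233,204). The loose plug is at scene (236,240) and side (268,260), with the brass adapter close by at scene (230,262). Next I'll zoom in and triangulate.

```bash
cat > h.py <<'E'
import numpy as np,cv2
from scipy.spatial.transform import Rotation as R
from bench import r
def cam(name,s=None):
    m=r.camera_model(name)
    if name=="wrist":
        T=np.eye(4);T[:3,:3]=R.from_quat(s["eef_rot"]).as_matrix();T[:3,3]=s["eef_pos"]
        C=T@np.array(m["hand_eye"])
    else: C=np.linalg.inv(np.array(m["extrinsics"]))
    return m,C
def ray(c,u,v):
    m,C=c
    d=np.array([(u-m["cx"])/m["fx"],-(v-m["cy"])/m["fy"],-1.]);d=C[:3,:3]@d
    return C[:3,3],d/np.linalg.norm(d)
def plane(c,u,v,z):
    o,d=ray(c,u,v);return o+d*(z-o[2])/d[2]
def tri(*rays):
    A=np.zeros((3,3));b=np.zeros(3)
    for o,d in rays:
        P=np.eye(3)-np.outer(d,d);A+=P;b+=P@o
    p=np.linalg.solve(A,b);return p,[round(float(np.linalg.norm((np.eye(3)-np.outer(d,d))@(p-o))),1) for o,d in rays]
def proj(c,p):
    m,C=c;q=np.linalg.inv(C)@np.append(p,1);return m["cx"]+m["fx"]*q[0]/-q[2],m["cy"]+m["fy"]*q[1]/q[2]
E
python3 - <<'E'
from h import *
a=cv2.imread("pics/scene0.png");b=cv2.imread("pics/side0.png")
def z(im,x,y,w,h,f): return cv2.resize(im[y:y+h,x:x+w],None,fx=f,fy=f,interpolation=cv2.INTER_CUBIC)
A=z(a,160,160,160,120,3.7);B=z(b,180,160,160,120,3.7)
cv2.imwrite("pics/za.png",A);cv2.imwrite("pics/zb.png",B)
for im,box in((a,(225,228,247,256)),(b,(258,246,280,276))):
    x0,y0,x1,y1=box;g=im[y0:y1,x0:x1].max(2);m=(g<38).astype(np.uint8)
    n,l,st,ce=cv2.connectedComponentsWithStats(m);
    for i in range(1,n):
        if st[i,4]>8:print(st[i]+[x0,y0,0,0,0],ce[i]+[x0,y0])
E
```

```text
[232 235   8  12  63] [235.44444444 240.15873016]
```

View pics/za.png

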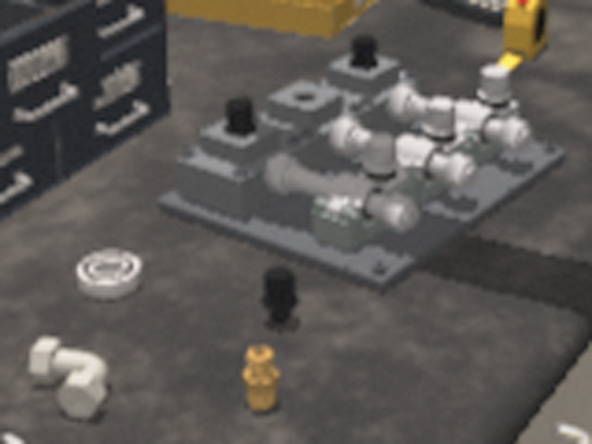

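View pics/zb.png

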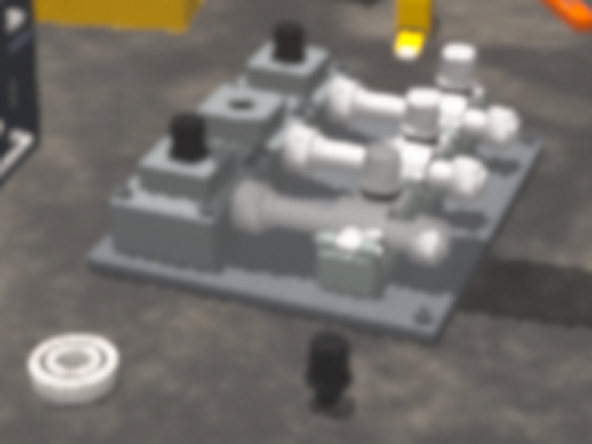

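Middle port confirmed open: it is a hole at zoom (303,97) in the scene view and (242,103) in the side view, and the other two sections carry black plugs. The plug head top is at scene ≈(235.9,234) and side ≈(269.2,252).

Run:
```python
from h import *
A=cam("scene");B=cam("side");s=r.observe();W=cam("wrist",s)
f=3.7
za=lambda x,y:(160+x/f,160+y/f); zb=lambda x,y:(180+x/f,160+y/f)
for n,p,q in(("plugtop",za(281,273),zb(330,341)),("plugmid",za(281,297),zb(329,372)),("port",za(303,97),zb(242,103)),
 ("adaptertop",za(260,352),None),("bearing",za(108,270),zb(73,362))):
    if q is None: print(n,plane(A,*p,44));continue
    print(n,tri(ray(A,*p),ray(B,*q)))
print("adapt side",plane(B,280.5,284,44))
print("port w",plane(W,233,204,72))
for u,v in((116,135),(116,218)):print(plane(W,u,v,86))
print("corners",[plane(W,*p,12).round(0).tolist() for p in((81,41),(293,70))])
```

```text
plugtop (array([501.471715  , 214.75275609,  36.38978214]), [0.2, 0.2])
plugmid (array([501.32750554, 215.76096365,  14.83266035]), [0.2, 0.2])
port (array([625.94089436, -32.826439  ,  68.78842262]), [1.3, 1.3])
adaptertop [449.08420855 330.61599575  44.        ]
bearing (array([659.49194653, 233.95264987,   5.76814765]), [0.7, 0.7])
adapt side [452.82927423 330.13843618  44.        ]
port w [626.77268435 -30.03484469  72.        ]
[512.98936013  46.66206409  86.        ]
[501.45836137 -41.31196939  86.        ]
corners [[451.0, 147.0, 12.0], [696.0, 116.0, 12.0]]
```

Request:
play_rows(
  steps=[0,0,0,-0.03,0.01,0.04,0.085,0,0,0,-0.06,0.02,0.08,0.085,0,0,0,-0.09,0.03,0.12,0.085,0,0,0,-0.12,0.04,0.15,0.085,0,0,0,-0.148,0.045,0.175,0.085,0,0,0,-0.148,0.045,0.175,0.085,0,0,0,-0.148,0.045,0.175,0.085,0,0,0,-0.148,0.045,0.175,0.085],
)

```text
time_s: 0.95
eef_pos: [503.0, 173.9, 200.5]
eef_rot: [0.707, -0.0, 0.001, -0.707]
force: [0.3, -0.2, 0.3]
gripper_width: 85.1
```

Run:
```python
from h import *
import pickle
s=r.observe();im=r.capture("wrist")[:,:,::-1];cv2.imwrite("pics/w1.png",im);pickle.dump(s,open("w1.pkl","wb"))
print(s["eef_pos"],s["eef_rot"],s["time_s"],s["force"])
```

```text
[503.00181054 173.91268977 200.5219091 ] [ 7.07255632e-01 -2.64709720e-04  9.80802887e-04 -7.06957169e-01] 0.95 [ 0.30393668 -0.18645925  0.28957656]
```

View pics/w1.png

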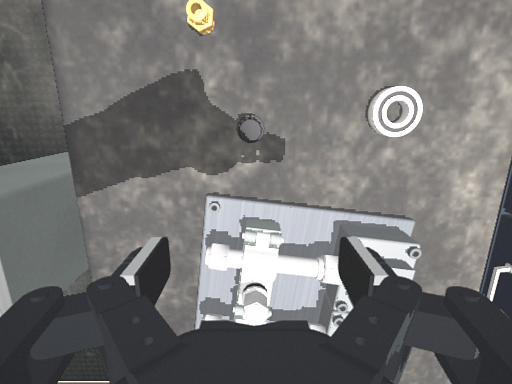

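The plug is at (250,128) in the wrist view, the bearing at (394,111) and the adapter at (200,15). I'll move closer for a second view.

Request:
play_rows(
  steps=[0,0,0,0,0.03,0.02,0.075,0,0,0,-0.001,0.06,0.04,0.07,0,0,0,-0.001,0.08,0.04,0.07,0,0,0,-0.001,0.08,0.04,0.07,0,0,0,-0.001,0.08,0.04,0.07],
)

```text
time_s: 1.5
eef_pos: [502.1, 213.8, 120.6]
eef_rot: [0.707, -0.001, 0.001, -0.707]
force: [0.9, -0.5, 0.3]
gripper_width: 70.0
```

Run:
```python
from h import *
import pickle
s=r.observe();im=r.capture("wrist")[:,:,::-1];cv2.imwrite("pics/w2.png",im);pickle.dump(s,open("w2.pkl","wb"))
print(s["eef_pos"],s["eef_rot"],s["time_s"],s["force"])
a=cv2.imread("pics/w1.png")[103:153,215:285];b=im[90:240,160:340]
A=cv2.resize(a,None,fx=5.6,fy=5.6,interpolation=2);B=cv2.resize(b,None,fx=2.2,fy=2.2,interpolation=2)
o=np.zeros((max(A.shape[0],B.shape[0]),A.shape[1]+B.shape[1],3),np.uint8);o[:A.shape[0],:A.shape[1]]=A;o[:B.shape[0],A.shape[1]:]=B
cv2.imwrite("pics/w12.png",o)
```

```text
[502.06157399 213.81580636 120.55363009] [ 7.07315900e-01 -6.82607016e-04  9.30542678e-04 -7.06896658e-01] 1.5 [ 0.85831413 -0.54966947  0.27928334]
```

View pics/w12.png

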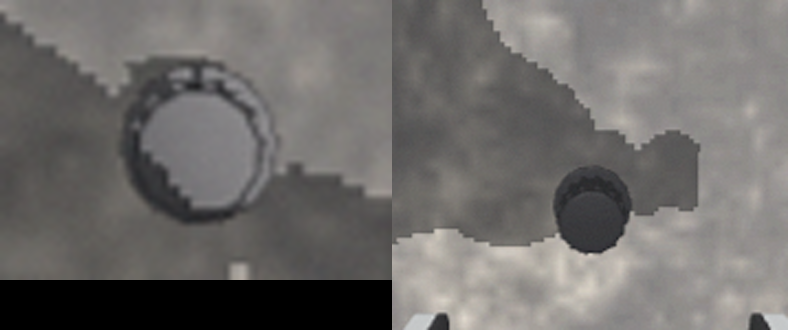

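In w1 the head's top disc is centred at (250.5,129.8); in w2 it is at (250.9,190.5).

Run:
```python
from h import *
import pickle
c1=cam("wrist",pickle.load(open("w1.pkl","rb")));c2=cam("wrist",pickle.load(open("w2.pkl","rb")))
print(tri(ray(c1,250.5,129.8),ray(c2,250.9,190.5)))
print(plane(c1,250.5,129.8,44),plane(c2,250.9,190.5,44))
```

```text
(array([500.6128674 , 225.59876637,  43.34899384]), [0.0, 0.0])
[500.66412773 225.63755467  44.        ] [500.57568358 225.77852279  44.        ]
```

```bash
python3 - <<'E'
from h import *
for n in("scene","side"):
    c=cam(n);print(n,proj(c,[500.6,225.7,44]),proj(c,[500.6,225.7,0]),proj(c,[500.6,215,44]),proj(c,[500.6,215,0]))
m=r.camera_model("wrist");print(m.keys(),{k:v for k,v in m.items() if k not in("hand_eye",)})
print({k:v for k,v in r.camera_model("scene").items() if k!="extrinsics"})
E
python3 - <<'E'
import cv2
a=cv2.imread("pics/scene0.png")[225:265,215:255];b=cv2.imread("pics/side0.png")[240:290,245:295]
import numpy as np
cv2.imwrite("pics/z2.png",np.hstack([cv2.resize(a,(400,400),interpolation=0),cv2.resize(b,(400,400),interpolation=0)]))
E
```

```text
scene (np.float64(234.23042920412988), np.float64(233.1751921977527)) (np.float64(234.53465956470762), np.float64(246.10432956883253)) (np.float64(236.12538940433265), np.float64(231.5683252184225)) (np.float64(236.40137160786824), np.float64(244.43317371045666))
side (np.float64(268.54665984253376), np.float64(252.03645475568337)) (np.float64(268.0765409298378), np.float64(268.69618077790227)) (np.float64(269.62184796662484), np.float64(249.46868904381353)) (np.float64(269.1354518646825), np.float64(266.0132451663476))
dict_keys(['fx', 'fy', 'cx', 'cy', 'hand_eye']) {'fx': 285.04930122792683, 'fy': 285.04930122792683, 'cx': 253.78995927703352, 'cy': 191.72970155771455}
{'fx': 432.5035526988004, 'fy': 432.5035526988004, 'cx': 260.83405972456177, 'cy': 187.08026957259355}
```

View pics/z2.png

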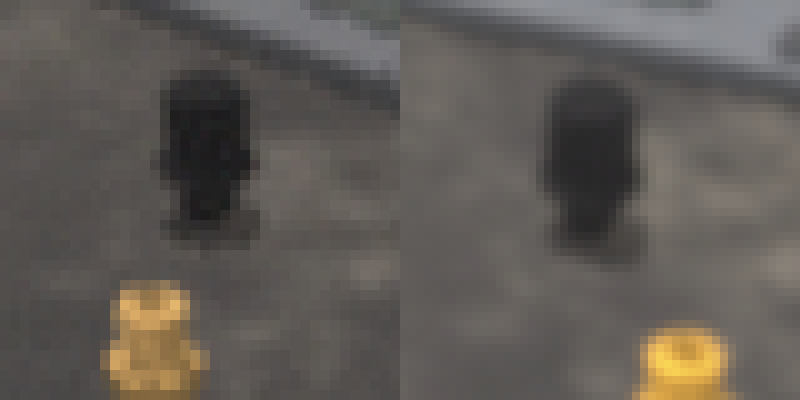

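Request:
play_rows(
  steps=[0,0,0,-0.001,0.01,0.012,0.055,0,0,0,-0.0015,0.035,0.012,0.05,0,0,0,-0.0015,0.06,0.012,0.05,0,0,0,-0.0015,0.077,0.012,0.05,0,0,0,-0.0015,0.0845,0.012,0.05,0,0,0,-0.0015,0.0845,0.012,0.05],
)

```text
time_s: 2.15
eef_pos: [499.3, 227.3, 35.3]
eef_rot: [0.707, -0.0, -0.0, -0.707]
force: [-0.2, -0.3, -0.6]
gripper_width: 50.1
```

Run:
```python
from h import *
im=r.capture("wrist")[:,:,::-1];cv2.imwrite("pics/w3.png",im)
im=r.capture("side")[:,:,::-1];cv2.imwrite("pics/s3.png",cv2.resize(im[215:295,220:320],None,fx=6,fy=6,interpolation=2))
s=r.observe();print(s["eef_pos"],s["force"],s["gripper_width"])
```

```text
[500.32686051 227.64916444  36.70409744] [-0.33492495  0.41501497  0.44608639] 50.21377049810744
```

View pics/w3.png

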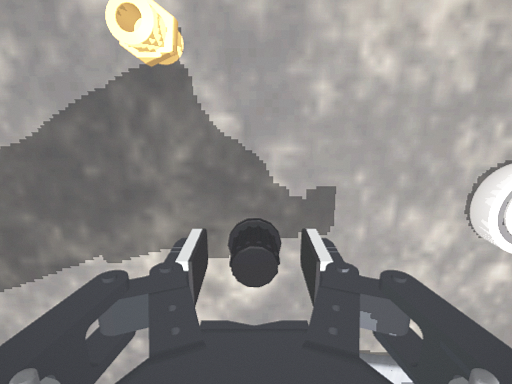

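View pics/s3.png

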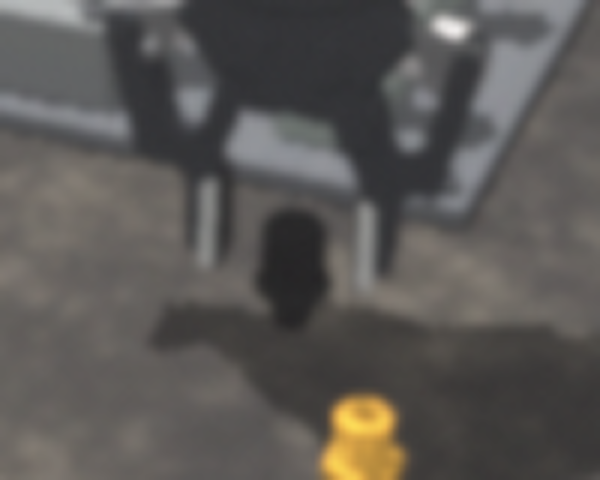

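The plug is centred between the fingers, with the tips about level with the flange. I'll raise 5 mm so they grip only the head, then close.

Request:
play_rows(
  steps=[0,0,0,0,-0.005,-0.001,0.05,0,0,0,0,-0.005,-0.001,0.03,0,0,0,0,-0.005,-0.001,0.015,0,0,0,0,-0.005,-0.001,0.015,0,0,0,0,-0.005,-0.001,0.015,0,0,0,0,-0.005,-0.001,0.015,0,0,0,0,-0.005,-0.001,0.015],
  squeeze=30,
)

```text
time_s: 2.95
eef_pos: [500.3, 226.4, 41.9]
eef_rot: [-0.707, -0.001, -0.001, 0.707]
force: [-1.3, -1.1, 5.6]
gripper_width: 21.6
```

Run:
```python
from h import *
import pickle
s=r.observe();pickle.dump(s,open("w4.pkl","wb"))
im=r.capture("wrist")[:,:,::-1];cv2.imwrite("pics/w4.png",im)
im=r.capture("side")[:,:,::-1];cv2.imwrite("pics/s4.png",cv2.resize(im[215:295,220:320],None,fx=6,fy=6,interpolation=2))
print(s["eef_pos"],s["force"],s["gripper_width"])
```

```text
[500.27252126 226.38664819  41.88823149] [-1.3485618  -1.11251957  5.63238456] 21.55834924116986
```

View pics/s4.png

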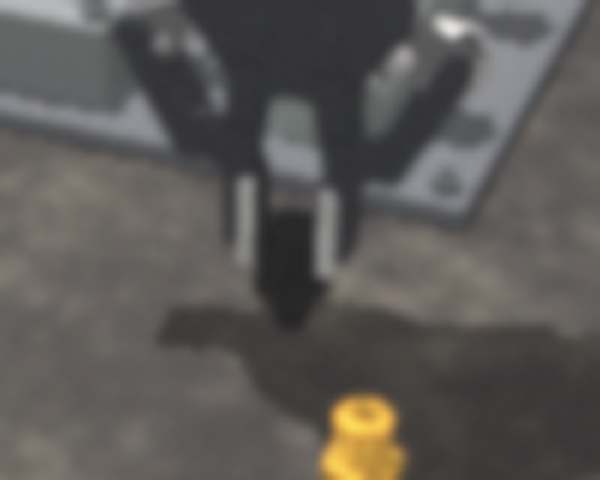

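View pics/w4.png

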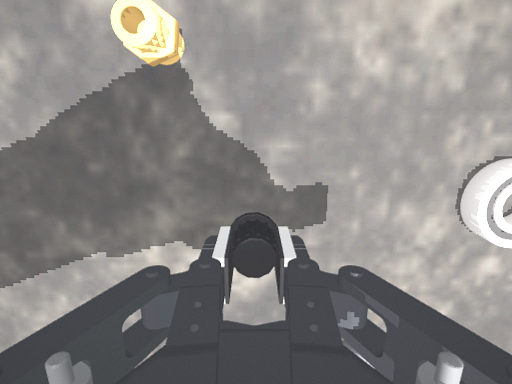

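Request:
play_rows(
  steps=[0,0,0,0,-0.03,0,0.015,0,0,0,0,-0.075,0,0.015,0,0,0,0,-0.12,-0.02,0.015,0,0,0,0.02,-0.15,-0.05,0.015,0,0,0,0.04,-0.16,-0.09,0.015,0,0,0,0.06,-0.16,-0.13,0.015,0,0,0,0.08,-0.16,-0.17,0.015,0,0,0,0.1,-0.16,-0.21,0.015,0,0,0,0.12,-0.16,-0.25,0.015,0,0,0,0.127,-0.16,-0.28,0.015],
)

```text
time_s: 4.05
eef_pos: [627.6, -57.6, 200.5]
eef_rot: [0.708, -0.001, 0.001, -0.707]
force: [-0.4, 0.7, -1.1]
gripper_width: 21.4
```

Request:
play_rows(
  steps=[0,0,0,0,0,-0.01,0.015,0,0,0,0,0,-0.02,0.015,0,0,0,0,0,-0.02,0.015,0,0,0,0,0,-0.02,0.015,0,0,0,0,0,-0.02,0.015],
)

```text
time_s: 4.55
eef_pos: [626.5, -71.7, 200.9]
eef_rot: [-0.707, -0.001, 0.001, 0.708]
force: [0.0, 0.6, -0.9]
gripper_width: 21.4
```

Run:
```python
from h import *
import pickle
s=r.observe();pickle.dump(s,open("w5.pkl","wb"))
im=r.capture("wrist")[:,:,::-1];cv2.imwrite("pics/w5.png",im)
print(s["eef_pos"],s["eef_rot"],s["force"],s["gripper_width"],s["time_s"])
```

```text
[626.47372459 -71.70612419 200.92122235] [-0.70670386 -0.00109273  0.00099217  0.70750794] [ 0.00519219  0.56248665 -0.85512518] 21.42069092979878 4.55
```

View pics/w5.png

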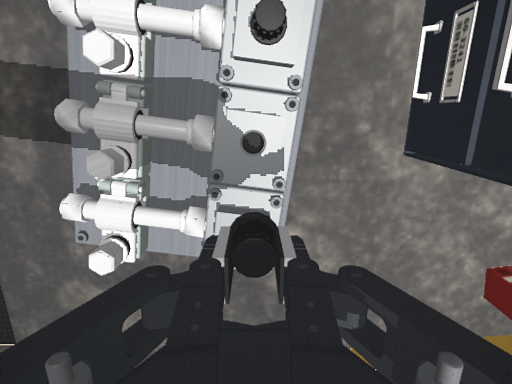

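The port hole is at about (253,141), with the bolts at about (101,48), (104,161) and (107,257). Now to refine these in w5 and the first wrist picture.

Run:
```python
from h import *
import pickle
im=cv2.imread("pics/w5.png");i0=cv2.imread("pics/wrist0.png")
a=cv2.resize(im[121:161,228:278],None,fx=8,fy=8,interpolation=2);b=cv2.resize(i0[184:224,208:258],None,fx=8,fy=8,interpolation=2)
cv2.imwrite("pics/p.png",np.hstack([a,b])[:320,:800])
cv2.imwrite("pics/bolts.png",cv2.resize(im[20:290,60:260],None,fx=2.2,fy=2.2,interpolation=2))
for I,(x,y) in((im,(253,141)),(i0,(233,204))):
    g=I.max(2)
    for t in(45,55,65,75,90):
        m=(g<t).astype(np.uint8);n,l=cv2.connectedComponents(m);k=l[y,x]
        if k==0:print("none");continue
        cs,_=cv2.findContours((l==k).astype(np.uint8),0,2);c=max(cs,key=len)
        print(t,cv2.contourArea(c),cv2.boundingRect(c),cv2.fitEllipse(c) if len(c)>4 else 0)
```

```text
none
none
none
75 340.0 (242, 132, 22, 22) ((252.56520080566406, 142.7198944091797), (20.654739379882812, 21.078025817871094), 89.2328872680664)
90 353.5 (242, 132, 22, 22) ((252.2994842529297, 142.5599365234375), (21.27779197692871, 21.476818084716797), 109.36740112304688)
none
none
none
none
90 194.0 (224, 195, 18, 17) ((232.59091186523438, 203.06678771972656), (15.400025367736816, 16.425073623657227), 97.25703430175781)
```

View pics/p.png

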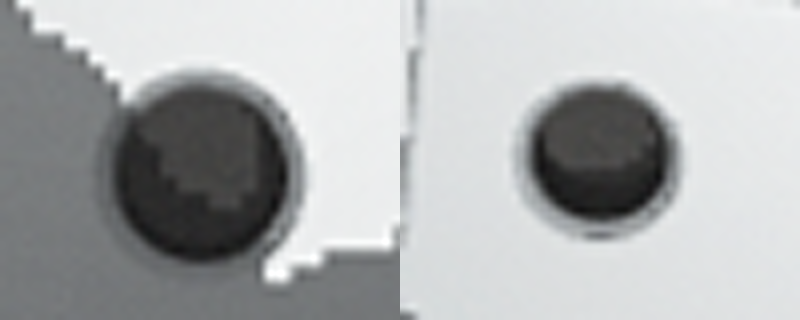

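View pics/bolts.png

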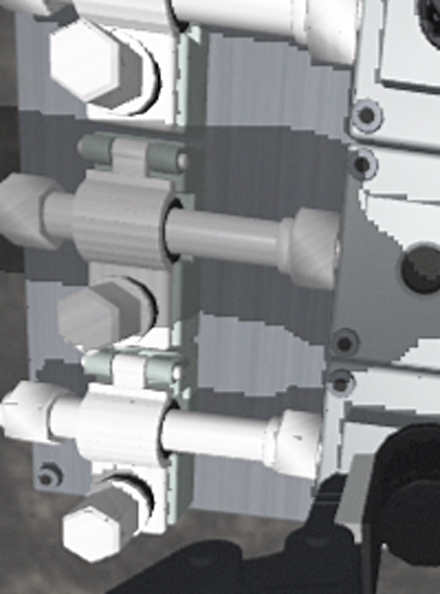

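Run:
```python
from h import *
import pickle
c5=cam("wrist",pickle.load(open("w5.pkl","rb")))
s0=dict(eef_pos=np.array([649.397,0.0007,244.253]),eef_rot=[ 7.07167317e-01, -6.56306764e-04, -7.21778158e-04, -7.07045567e-01])
c0=cam("wrist",s0)
print("port",tri(ray(c5,252.6,142.3),ray(c0,232.5,203.3)),plane(c5,252.6,142.3,72),plane(c0,232.5,203.3,72))
for n,p in(("L",(98,48.5)),("M",(100,163.5)),("R",(101.6,262))):print(n,plane(c5,*p,86))
cv2.imwrite("pics/b0.png",cv2.resize(cv2.imread("pics/wrist0.png")[100:260,70:170],None,fx=3.6,fy=3.6,interpolation=2))
# plug in the hand: top disc
c4=cam("wrist",pickle.load(open("w4.pkl","rb")))
print(proj(c4,[500.6,225.7,44]))
b=cv2.imread("pics/w4.png")[205:285,210:300];d=cv2.imread("pics/w5.png")[205:285,210:300]
f=lambda x:cv2.convertScaleAbs(cv2.resize(x,None,fx=4.4,fy=4.4,interpolation=2),alpha=3)
cv2.imwrite("pics/hand.png",np.hstack([f(b),f(d)]))
```

```text
port (array([625.96441821, -29.13089052,  72.06429708]), [0.0, 0.0]) [625.9387802  -29.12857404  72.        ] [625.98455871 -29.16073056  72.        ]
L [505.22899219  44.51109968  86.        ]
M [493.85191878 -46.20463249  86.        ]
R [ 481.81282273 -141.33785993   86.        ]
(np.float64(253.19493280202153), np.float64(257.3387654431957))
```

View pics/hand.png

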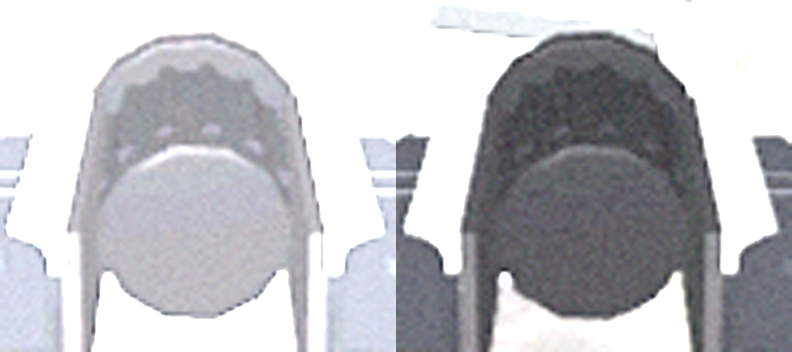

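View pics/b0.png

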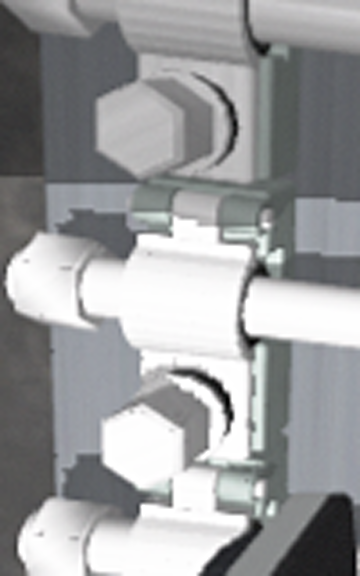

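Run:
```python
from h import *
import pickle
s4=pickle.load(open("w4.pkl","rb"));c4=cam("wrist",s4)
s5=pickle.load(open("w5.pkl","rb"));c5=cam("wrist",s5)
p=plane(c4,254.6,257.2,44);d=p-s4["eef_pos"];print(p,d)
q=plane(c5,210+202/4.4-.4,205+232/4.4-.4,s5["eef_pos"][2]+d[2]);print(q,q-s5["eef_pos"])
port=np.array([625.96,-29.13])
print("target tcp", port-(d[:2]+(q-s5["eef_pos"])[:2])/2,"from",s5["eef_pos"])
c0=cam("wrist",dict(eef_pos=np.array([649.397,0.0007,244.253]),eef_rot=[ 7.07167317e-01, -6.56306764e-04, -7.21778158e-04, -7.07045567e-01]))
L0=(70+137/3.6,100+129/3.6);M0=(70+142/3.6,100+448/3.6)
for n,a,b in(("L",(98,48.5),L0),("M",(100,163.5),M0)):print(n,tri(ray(c5,*a),ray(c0,*b)),plane(c0,*b,86))
```

```text
[501.29633866 225.77528523  44.        ] [ 1.0238174  -0.61136296  2.11176851]
[627.95319488 -72.3833047  203.03299086] [ 1.47947029 -0.67718051  2.11176851]
target tcp [624.70835615 -28.48572826] from [626.47372459 -71.70612419 200.92122235]
L (array([502.62786361,  45.46407634,  81.22650925]), [0.2, 0.2]) [504.81847859  45.8424134   86.        ]
M (array([499.2402647 , -44.38011714,  96.46791201]), [0.3, 0.3]) [493.20900034 -48.70730496  86.        ]
```

Request:
play_rows(
  steps=[0,0,0,-0.0005,0.01,0.015,0.015,0,0,0,-0.001,0.03,0.03,0.015,0,0,0,-0.0018,0.05,0.043,0.015,0,0,0,-0.0018,0.066,0.0435,0.015,0,0,0,-0.0018,0.072,0.0435,0.015,0,0,0,-0.0018,0.072,0.0435,0.015,0,0,0,-0.0018,0.072,0.0435,0.015],
)

```text
time_s: 5.3
eef_pos: [625.2, -30.4, 129.3]
eef_rot: [0.707, 0.0, 0.0, -0.707]
force: [0.6, -0.4, -0.6]
gripper_width: 21.7
```

```bash
python3 - <<'E'
from h import *
for n in("side","scene"):
    im=r.capture(n)[:,:,::-1];x,y=(210,150) if n=="side" else (215,155)
    cv2.imwrite(f"pics/{n}6.png",cv2.resize(im[y:y+70,x:x+70],None,fx=6,fy=6,interpolation=2))
for i in range(3):
    s=r.observe();print(s["eef_pos"],s["eef_rot"],s["force"],s["time_s"])
E
cd pics; python3 -c "
import cv2,numpy as np;cv2.imwrite('c6.png',np.hstack([cv2.imread('side6.png'),cv2.imread('scene6.png')])[:, :800])"
```

```text
[625.52724693 -30.70370349 129.89283547] [ 7.07135049e-01  5.83105653e-04  9.28329881e-04 -7.07077662e-01] [ 0.609703   -0.1402447  -0.81350293] 5.4
[625.52724693 -30.70370349 129.89283547] [ 7.07135049e-01  5.83105653e-04  9.28329881e-04 -7.07077662e-01] [ 0.609703   -0.1402447  -0.81350293] 5.4
[625.52724693 -30.70370349 129.89283547] [ 7.07135049e-01  5.83105653e-04  9.28329881e-04 -7.07077662e-01] [ 0.609703   -0.1402447  -0.81350293] 5.4
```

View pics/c6.png

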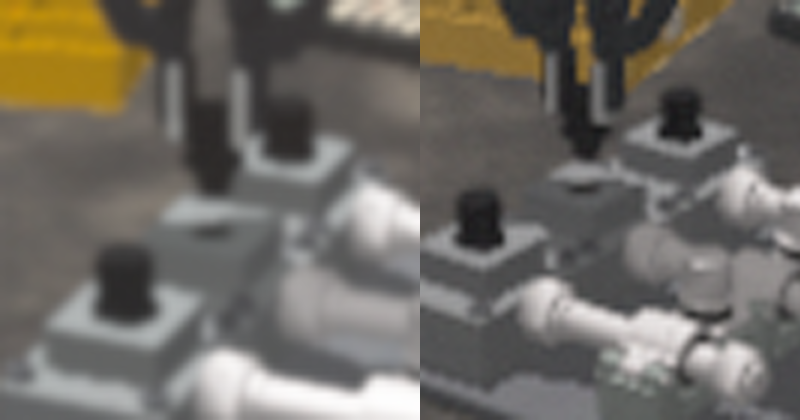

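Request:
play_rows(
  steps=[0,0,0,-0.0005,0,0.0015,0.015,0,0,0,-0.0005,0,0.0015,0.015],
)

```text
time_s: 5.6
eef_pos: [624.5, -28.8, 129.5]
eef_rot: [-0.707, -0.0, -0.0, 0.707]
force: [-0.8, -0.2, -1.3]
gripper_width: 21.7
```

Request:
play_rows(
  steps=[0,0,0,0,0,0,0.015],
)

```text
time_s: 5.7
eef_pos: [624.4, -29.0, 129.2]
eef_rot: [-0.707, -0.0, -0.0, 0.707]
force: [-0.5, -0.6, -0.3]
gripper_width: 21.6
```

Request:
play_rows(
  steps=[0,0,0,0,0,0,0.015],
)

```text
time_s: 5.8
eef_pos: [624.3, -29.1, 129.0]
eef_rot: [0.707, 0.0, 0.0, -0.707]
force: [-0.6, 0.0, -1.1]
gripper_width: 21.7
```

Run:
```python
from h import *
import pickle
P=[]
for i in range(4):
    s=r.observe();P.append(s["eef_pos"]);pickle.dump(s,open("w7.pkl","wb")) if i==0 else 0
    im=r.capture("wrist")
    if i==0:cv2.imwrite("pics/w7.png",im[:,:,::-1])
print(np.round(P,2),s["eef_rot"])
```

```text
[[624.32 -29.05 129.01]
 [624.26 -29.06 128.94]
 [624.25 -29.04 128.88]
 [624.26 -29.04 128.86]] [ 7.07122506e-01  4.28599016e-05  6.70517639e-05 -7.07091052e-01]
```

View pics/w7.png

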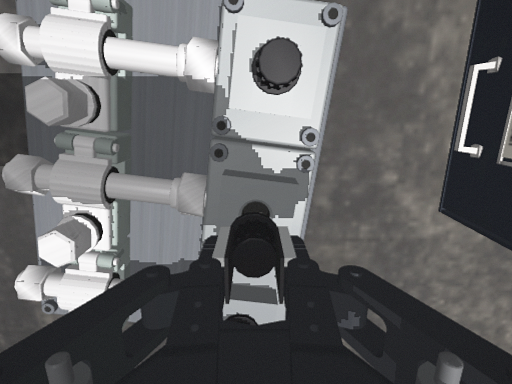

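Request:
play_rows(
  steps=[0,0,0,0.0004,0.004,0.0005,0.015,0,0,0,0.0004,0.01,0.0005,0.015,0,0,0,0.0004,0.016,0.0005,0.015,0,0,0,0.0004,0.02,0.0005,0.015,0,0,0,0.0004,0.022,0.0005,0.015,0,0,0,0.0004,0.022,0.0005,0.015],
)

```text
time_s: 6.6
eef_pos: [624.6, -28.5, 106.4]
eef_rot: [0.707, -0.0, -0.0, -0.707]
force: [0.5, 1.0, -0.9]
gripper_width: 21.8
```

Request:
play_rows(
  steps=[0,0,0,0,0.003,0,0.015,0,0,0,0,0.006,0,0.015,0,0,0,0,0.006,0,0.015],
)

```text
time_s: 6.9
eef_pos: [624.7, -28.5, 100.5]
eef_rot: [0.707, 0.0, 0.0, -0.707]
force: [0.5, 0.2, -0.5]
gripper_width: 21.3
```

Request:
play_rows(
  steps=[0,0,0,0,0.002,0,0.015,0,0,0,0,0.004,0,0.015,0,0,0,0,0.005,0,0.015,0,0,0,0,0.005,0,0.015],
)

```text
time_s: 7.3
eef_pos: [624.8, -28.5, 98.0]
eef_rot: [-0.707, -0.0, -0.0, 0.707]
force: [-4.3, 0.2, 11.8]
gripper_width: 21.4
```

Request:
play_rows(
  steps=[0,0,0,0,0.002,0,0.015,0,0,0,0,0.002,0,0.015,0,0,0,0,-0.001,0,0.03,0,0,0,0,-0.002,0,0.045,0,0,0,0,-0.002,0,0.045,0,0,0,0,-0.002,0,0.045,0,0,0,0,-0.03,0,0.045,0,0,0,0,-0.06,0,0.045,0,0,0,0,-0.09,0,0.045,0,0,0,0,-0.1,-0.04,0.045],
)

```text
time_s: 8.3
eef_pos: [627.3, -60.7, 198.9]
eef_rot: [-0.705, -0.006, 0.002, 0.709]
force: [0.9, 1.4, -0.7]
gripper_width: 45.1
```

Request:
play_rows(
  steps=[0,0,0,0,0,0,0.0,0,0,0,0,0,0,0.0,0,0,0,0,0,0,0.0,0,0,0,0,0,0,0.0],
)

```text
time_s: 8.7
eef_pos: [624.3, -67.1, 194.8]
eef_rot: [-0.707, -0.0, 0.001, 0.707]
force: [-0.1, 0.6, 0.0]
gripper_width: 0.1
```

Run:
```python
from h import *
import pickle
s=r.observe();pickle.dump(s,open("w8.pkl","wb"))
im=r.capture("wrist")[:,:,::-1];cv2.imwrite("pics/w8.png",im)
im=r.capture("side")[:,:,::-1];cv2.imwrite("pics/side8.png",cv2.resize(im[150:230,200:310],None,fx=6,fy=6,interpolation=2))
print(s["eef_pos"],s["eef_rot"],s["force"],s["gripper_width"],s["time_s"])
```

```text
[624.25178691 -67.14664922 194.83797325] [-7.06845239e-01 -2.92732529e-05  1.14363187e-03  7.07367302e-01] [-0.13556411  0.61473649  0.03028411] 0.1154718985242195 8.7
```

View pics/w8.png

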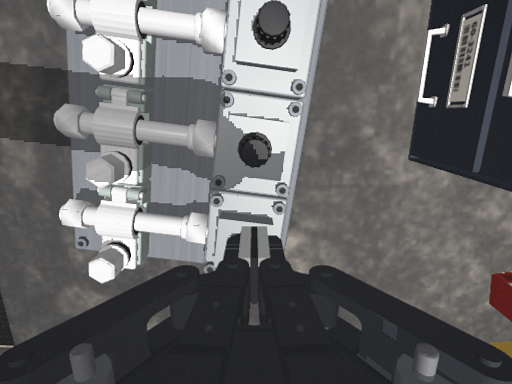

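View pics/side8.png

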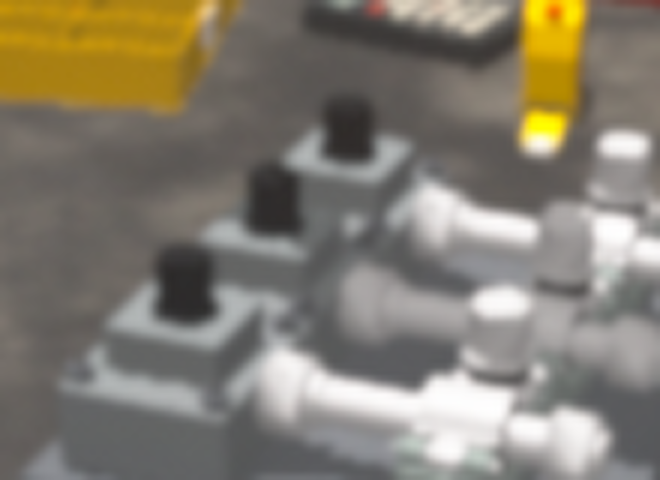

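The plug is seated at the same height as its two neighbours. Now the left bolt, at about (504.5,45.5), with the tool yawed by −0.125 rad.

Request:
play_rows(
  steps=[0,1,0,-0.03,0,0.03,0.0,0,2,0,-0.06,0,0.06,0.0,0,4,0,-0.09,0.01,0.09,0.0,0,6,0,-0.12,0.03,0.114,0.0,0,7.2,0,-0.12,0.05,0.114,0.0,0,7.2,0,-0.12,0.07,0.114,0.0,0,7.2,0,-0.12,0.075,0.114,0.0,0,7.2,0,-0.12,0.075,0.114,0.0,0,7.2,0,-0.12,0.075,0.114,0.0],
)

```text
time_s: 9.7
eef_pos: [505.5, 45.6, 121.6]
eef_rot: [-0.706, 0.044, -0.045, 0.706]
force: [0.1, 0.1, 0.2]
gripper_width: -0.5
```

Run:
```python
from h import *
im=r.capture("wrist")[:,:,::-1];cv2.imwrite("pics/w9.png",im)
im=r.capture("side")[:,:,::-1];cv2.imwrite("pics/side9.png",cv2.resize(im[130:250,230:350],None,fx=4.5,fy=4.5,interpolation=2))
s=r.observe();print(s["eef_pos"],R.from_quat(s["eef_rot"]).as_matrix().round(3),s["force"])
```

```text
[505.66405436  45.52701559 121.8262756 ] [[ 0.992  0.002  0.126]
 [-0.126  0.     0.992]
 [ 0.002 -1.     0.001]] [ 0.06729107 -0.50352     0.65944704]
```

View pics/w9.png

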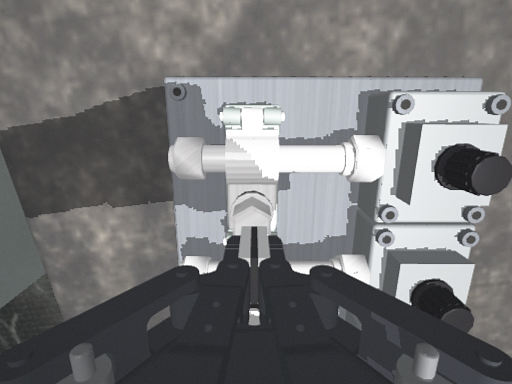

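View pics/side9.png

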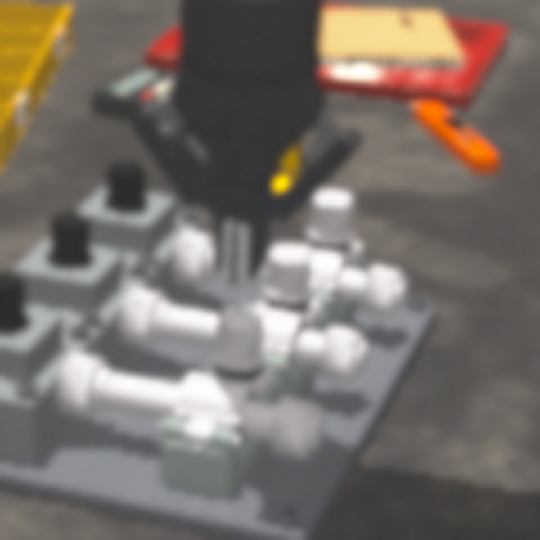

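The view is square to the plate and the closed fingers are above the left bolt. Tapping.

Request:
play_rows(
  steps=[0,0,0,-0.001,0.008,0,0,0,0,0,-0.001,0.014,0,0,0,0,0,-0.001,0.019,0,0,0,0,0,-0.001,0.0215,0,0,0,0,0,-0.001,0.0215,0,0],
)

```text
time_s: 10.3
eef_pos: [503.2, 45.6, 98.8]
eef_rot: [0.706, -0.045, 0.044, -0.706]
force: [-0.7, 0.2, 0.1]
gripper_width: 0.1
```

Request:
play_rows(
  steps=[0,0,0,0,0.001,0,0,0,0,0,0,0.001,0,0],
)

```text
time_s: 10.5
eef_pos: [503.6, 45.6, 98.4]
eef_rot: [0.706, -0.044, 0.044, -0.706]
force: [-0.6, 0.4, 1.1]
gripper_width: 0.2
```

Request:
play_rows(
  steps=[0,0,0,0,0.0015,0,0,0,0,0,0,0.0015,0,0],
)

```text
time_s: 10.7
eef_pos: [503.8, 45.6, 96.9]
eef_rot: [-0.706, 0.044, -0.045, 0.706]
force: [-0.3, -0.4, 2.2]
gripper_width: 0.2
```

Request:
play_rows(
  steps=[0,0,0,0,0.0015,0,0,0,0,0,0,0.0015,0,0],
)

```text
time_s: 10.9
eef_pos: [503.8, 45.6, 95.4]
eef_rot: [-0.706, 0.044, -0.045, 0.706]
force: [-0.6, -1.1, 2.4]
gripper_width: -0.1
```

Request:
play_rows(
  steps=[0,0,0,0,0.002,0,0,0,0,0,0,0.002,0,0],
)

```text
time_s: 11.1
eef_pos: [504.0, 45.6, 94.7]
eef_rot: [-0.706, 0.044, -0.045, 0.706]
force: [-4.3, -0.6, 11.9]
gripper_width: 0.3
```

Request:
play_rows(
  steps=[0,0,0,0,-0.03,0,0,0,0,0,0,-0.03,0,0,0,0,0,0,-0.03,-0.04,0,0,0,0,0,-0.03,-0.08,0,0,0,0,0,-0.03,-0.095,0,0,0,0,0,-0.03,-0.095,0,0,0,0,0,-0.03,-0.095,0,0,0,0,0,-0.03,-0.095,0],
)

```text
time_s: 11.9
eef_pos: [492.0, -46.9, 123.1]
eef_rot: [-0.706, 0.044, -0.044, 0.706]
force: [-0.6, 0.7, -0.1]
gripper_width: -0.0
```

The left bolt gave about 5 mm at under 3 N before bottoming, so it is loose. Middle bolt next, as a check.

Request:
play_rows(
  steps=[0,0,0,0,0.01,-0.001,0,0,0,0,0,0.018,-0.001,0,0,0,0,0,0.022,-0.001,0,0,0,0,0,0.024,-0.001,0,0,0,0,0,0.025,-0.001,0,0,0,0,0,0.025,-0.001,0],
)

```text
time_s: 12.5
eef_pos: [490.9, -49.0, 100.0]
eef_rot: [-0.705, 0.045, -0.043, 0.706]
force: [-8.3, 2.3, 20.2]
gripper_width: -0.2
```

Request:
play_rows(
  steps=[0,0,0,0,0.001,0,0,0,0,0,0,0.001,0,0],
)

```text
time_s: 12.7
eef_pos: [490.9, -49.0, 100.0]
eef_rot: [-0.705, 0.045, -0.043, 0.706]
force: [-9.9, 1.3, 27.4]
gripper_width: 0.1
```

Middle bolt is rigid (27 N at z=100, with no give). Moving to the right bolt.

Request:
play_rows(
  steps=[0,0,0,0,-0.03,0,0,0,0,0,0,-0.03,0,0,0,0,0,0,-0.03,-0.04,0,0,0,0,0,-0.03,-0.08,0,0,0,0,0,-0.03,-0.095,0,0,0,0,0,-0.03,-0.095,0,0,0,0,0,-0.03,-0.095,0,0,0,0,0,-0.02,-0.095,0,0,0,0,0,-0.01,-0.095,0],
)

```text
time_s: 13.6
eef_pos: [480.1, -142.2, 106.5]
eef_rot: [-0.706, 0.043, -0.044, 0.706]
force: [0.8, 0.1, -0.5]
gripper_width: -0.1
```

Request:
play_rows(
  steps=[0,0,0,0,0.003,0,0,0,0,0,0,0.006,0,0,0,0,0,0,0.008,0,0,0,0,0,0,0.008,0,0],
)

```text
time_s: 14.0
eef_pos: [479.5, -143.2, 100.1]
eef_rot: [-0.705, 0.045, -0.044, 0.706]
force: [-2.8, 1.8, 7.8]
gripper_width: 0.1
```

Request:
play_rows(
  steps=[0,0,0,0,0.0015,0,0,0,0,0,0,0.0015,0,0],
)

```text
time_s: 14.2
eef_pos: [479.5, -143.3, 100.0]
eef_rot: [-0.705, 0.045, -0.044, 0.706]
force: [-6.6, 2.8, 18.7]
gripper_width: 0.2
```

Request:
play_rows(
  steps=[0,0,0,0,-0.02,0,0,0,0,0,0,-0.05,0,0.02,0,0,0,0,-0.06,0.03,0.04,0,0,0,0,-0.06,0.07,0.05,0,0,0,0,-0.06,0.11,0.05,0,0,0,0,-0.06,0.15,0.05,0,0,0,0.001,-0.06,0.19,0.05,0,0,0,0.001,-0.06,0.19,0.05,0,0,0,0.001,-0.06,0.19,0.05,0,0,0,0.001,-0.06,0.19,0.05],
)

```text
time_s: 15.2
eef_pos: [504.3, 43.1, 157.7]
eef_rot: [0.706, -0.045, 0.045, -0.705]
force: [-0.9, 0.3, -0.2]
gripper_width: 49.7
```

Run:
```python
from h import *
s=r.observe();im=r.capture("wrist")[:,:,::-1];cv2.imwrite("pics/w10.png",im)
print(s["eef_pos"],R.from_quat(s["eef_rot"]).as_matrix().round(3),s["force"],s["time_s"])
```

```text
[504.322998    43.14863851 157.68570666] [[ 0.992 -0.     0.127]
 [-0.127 -0.001  0.992]
 [-0.    -1.    -0.001]] [-0.92456577  0.29619453 -0.17984344] 15.2
```

View pics/w10.png

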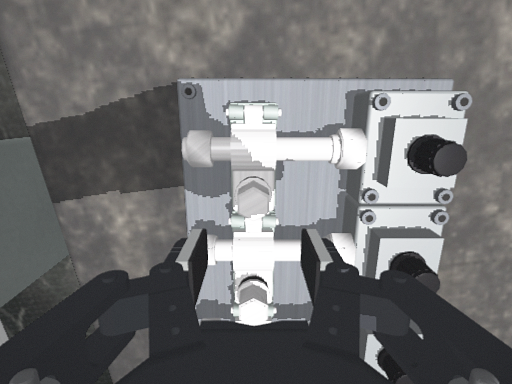

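Request:
play_rows(
  steps=[0,0,0,0,0.02,0,0.05,0,0,0,0,0.04,0,0.05,0,0,0,0,0.06,0,0.05,0,0,0,0,0.072,0,0.05,0,0,0,0,0.077,0,0.05,0,0,0,0,0.077,0,0.05,0,0,0,0,0.077,0,0.05],
)

```text
time_s: 15.95
eef_pos: [505.2, 44.3, 81.5]
eef_rot: [-0.706, 0.044, -0.045, 0.706]
force: [0.0, -0.3, -0.0]
gripper_width: 49.6
```

Run:
```python
from h import *
s=r.observe();im=r.capture("wrist")[:,:,::-1];cv2.imwrite("pics/w11.png",im)
im=r.capture("side")[:,:,::-1];cv2.imwrite("pics/side11.png",cv2.resize(im[130:250,230:350],None,fx=4.5,fy=4.5,interpolation=2))
print(s["eef_pos"],s["force"],s["time_s"])
for p in range(1,11):
    a=np.radians(4.5*p);print(4.5*p,round(66-66*np.cos(a)+36*np.sin(a),1),round(-(66*np.sin(a)+36*np.cos(a)-36),1))
```

```text
[505.20415642  44.34863656  81.50272943] [ 0.0307489  -0.26518909 -0.04870711] 15.95
4.5 3.0 -5.1
9.0 6.4 -9.9
13.5 10.2 -14.4
18.0 14.4 -18.6
22.5 18.8 -22.5
27.0 23.5 -26.0
31.5 28.5 -29.2
36.0 33.8 -31.9
40.5 39.2 -34.2
45.0 44.8 -36.1
```

View pics/w11.png

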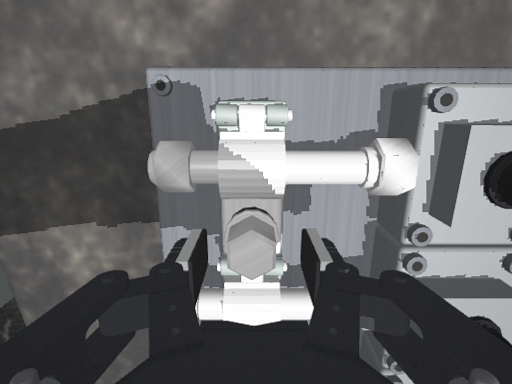

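View pics/side11.png

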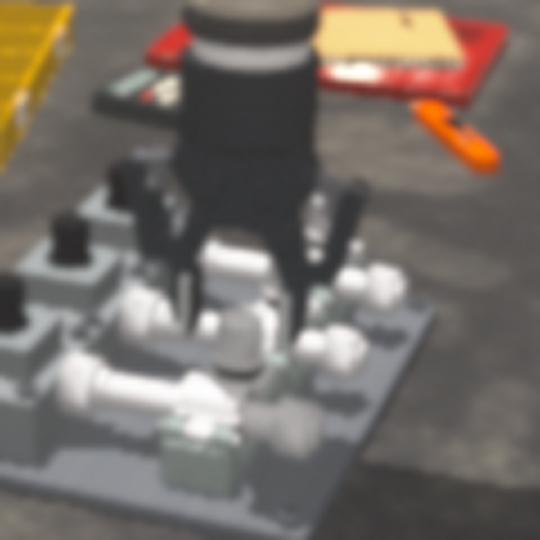

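The left bolt's head is centred between the fingers at (252,245). Closing on it.

Request:
play_rows(
  steps=[0,0,0,-0.0005,0.001,0.001,0.04,0,0,0,-0.0005,0.001,0.001,0.015,0,0,0,-0.0005,0.001,0.001,0.015,0,0,0,-0.0005,0.001,0.001,0.015,0,0,0,-0.0005,0.001,0.001,0.015,0,0,0,-0.0005,0.001,0.001,0.015],
  squeeze=50,
)

```text
time_s: 16.65
eef_pos: [504.1, 45.8, 79.9]
eef_rot: [-0.706, 0.044, -0.044, 0.706]
force: [0.2, 1.3, -0.1]
gripper_width: 22.7
```

Gripped at 22.7 mm. I'll lift along the hinge arc, starting with half of it.

Request:
play_rows(
  steps=[-2,0,0,0,-0.0025,0.0015,0.015,-4.5,0,0,0,-0.005,0.003,0.015,-9,0,0,0,-0.01,0.0065,0.015,-13.5,0,0,0,-0.0145,0.01,0.015,-18,0,0,0,-0.0185,0.0145,0.015,-22.5,0,0,0,-0.0225,0.019,0.015,-22.5,0,0,0,-0.0225,0.019,0.015,-22.5,0,0,0,-0.0225,0.019,0.015],
)

```text
time_s: 17.45
eef_pos: [506.5, 64.1, 102.0]
eef_rot: [0.83, -0.052, 0.035, -0.555]
force: [-0.3, -0.2, 1.0]
gripper_width: 22.4
```

Run:
```python
from h import *
s=r.observe()
im=r.capture("side")[:,:,::-1];cv2.imwrite("pics/side12.png",cv2.resize(im[110:250,210:350],None,fx=4,fy=4,interpolation=2))
print(s["eef_pos"],s["force"],s["gripper_width"],s["time_s"],s["joint_pos"].round(2)); M=R.from_quat(s["eef_rot"]).as_matrix();print(M.round(3),np.degrees(np.arccos(-M[2,1])))
```

```text
[506.46676179  64.11765129 102.03307926] [-0.32175229 -0.20945623  0.98341581] 22.43965061057845 17.45 [-0.51  0.42  0.11  1.93  0.34  1.03 -0.74]
[[ 0.992 -0.048  0.116]
 [-0.126 -0.379  0.917]
 [-0.    -0.924 -0.382]] 22.46858689149841
```

View pics/side12.png

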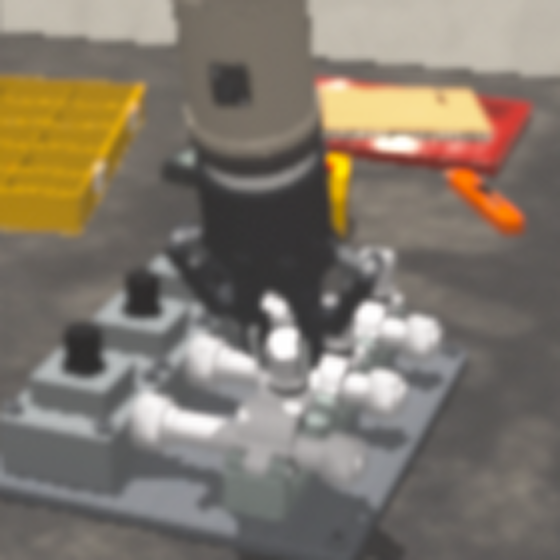

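The cap is following the tool with almost no force. In the tool's own frame the same arc continues, so I repeat it.

Request:
play_rows(
  steps=[-2,0,0,0,-0.0025,0.0015,0.015,-4.5,0,0,0,-0.005,0.003,0.015,-9,0,0,0,-0.01,0.0065,0.015,-13.5,0,0,0,-0.0145,0.01,0.015,-18,0,0,0,-0.0185,0.0145,0.015,-22.5,0,0,0,-0.0225,0.019,0.015,-22.5,0,0,0,-0.0225,0.019,0.015,-22.5,0,0,0,-0.0225,0.019,0.015,-22.5,0,0,0,-0.0225,0.019,0.015,-22.5,0,0,0,-0.0225,0.019,0.015],
)

```text
time_s: 18.5
eef_pos: [509.8, 90.2, 116.0]
eef_rot: [0.922, -0.058, 0.024, -0.383]
force: [-0.2, -0.4, 0.7]
gripper_width: 22.6
```

Run:
```python
from h import *
s=r.observe()
im=r.capture("side")[:,:,::-1];cv2.imwrite("pics/side13.png",cv2.resize(im[110:250,210:350],None,fx=4,fy=4,interpolation=2))
im=r.capture("wrist")[:,:,::-1];cv2.imwrite("pics/w13.png",im)
im=r.capture("scene")[:,:,::-1];cv2.imwrite("pics/scene13.png",cv2.resize(im[130:270,170:310],None,fx=4,fy=4,interpolation=2))
print(s["eef_pos"],s["force"],s["gripper_width"],s["time_s"],s["joint_pos"].round(2)); M=R.from_quat(s["eef_rot"]).as_matrix();print(np.degrees(np.arccos(-M[2,1])))
```

```text
[509.79865394  90.16650668 115.96714908] [-0.22983778 -0.43148452  0.65956025] 22.647795666406733 18.5 [-0.71  0.6   0.15  1.79  0.5   1.34 -0.96]
44.897608399172256
```

View pics/side13.png

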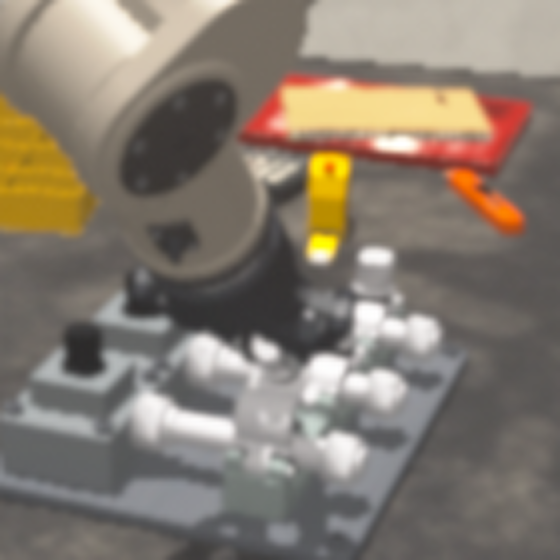

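View pics/w13.png

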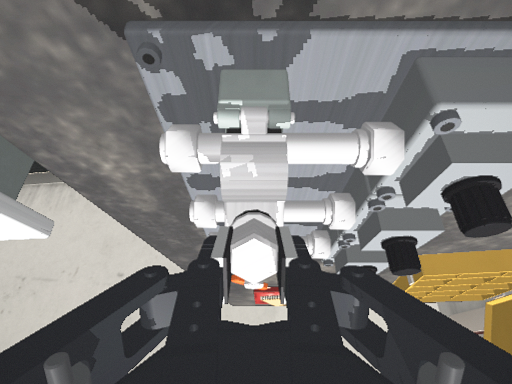

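View pics/scene13.png

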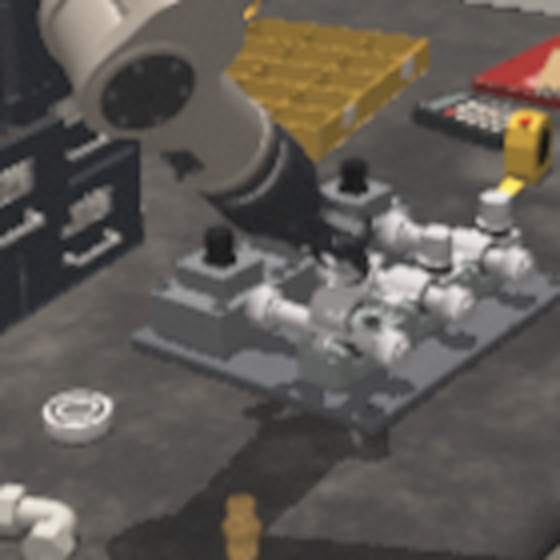

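The cap is up with the tool at about 45° and the bolt sits squarely in the pads. I'll add a 1 mm pull so the load is clearly on the fingers, then settle and re-check the plug.

Request:
play_rows(
  steps=[0,0,0,0,-0.0005,-0.001,0.015,0,0,0,0,-0.0005,-0.001,0.015,0,0,0,0,-0.0005,-0.001,0.015,0,0,0,0,-0.0005,-0.001,0.015,0,0,0,0,-0.0005,-0.001,0.015,0,0,0,0,-0.0005,-0.001,0.015,0,0,0,0,-0.0005,-0.001,0.015,0,0,0,0,-0.0005,-0.001,0.015],
)

```text
time_s: 19.45
eef_pos: [509.8, 90.6, 116.3]
eef_rot: [0.922, -0.058, 0.024, -0.383]
force: [2.4, 0.5, -9.0]
gripper_width: 22.8
```

Run:
```python
from h import *
s=r.observe();c=cam("wrist",s)
im=r.capture("wrist")[:,:,::-1];cv2.imwrite("pics/w14.png",im)
print(s["eef_pos"],s["force"],s["gripper_width"],s["time_s"],abs(s["dq"]).max()); M=R.from_quat(s["eef_rot"]).as_matrix();print(np.degrees(np.arccos(-M[2,1])))
# expected plug-top (home: z=100) and, for reference, the fitted left plug, 95 mm along base y
for n,p in(("mid",[625.96,-29.13,100]),("left",[625.96+95*.125,-29.13+95*.992,100])):print(n,np.round(proj(c,p),1))
cv2.imwrite("pics/w14z.png",cv2.resize(im[150:290,360:512],None,fx=4,fy=4,interpolation=2))
```

```text
[509.82050949  90.62202361 116.31734495] [ 2.36268357  0.49802022 -9.04160132] 22.79042083883096 19.45 0.0011510470076608445
44.913985478762626
mid [406.7 271.7]
left [486.2 229.7]
```

View pics/w14z.png

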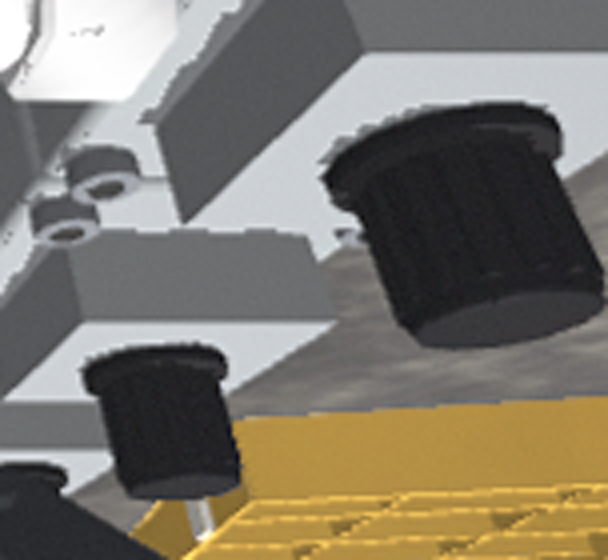

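The plug's flange lies flush on the pad, like its neighbour's. Its top is at (405.5,271.7), against (406.7,271.7) predicted for home. The arm is still and the fingers carry about 9 N, so I'm handing in.

Run:
```python
from h import *
print(r.close_job());s=r.observe();print(s["time_s"],s["eef_pos"],s["force"],s["gripper_width"])
```

```text
the job is handed in; nothing more can be done
None
the job is handed in; nothing more can be done
```

The job is done and handed in at about 19.5 s of the 58 s allowed; the hand-in reported no verdict.

- **Plug:** I pushed the spare plug into the middle port until it stopped at the expected depth under about 12 N, then let go. At the last look its flange lay flat on the pad. Its top was about 1 px from where a fully home plug should appear.
- **Taps:** The left bolt gave about 5 mm at under 3 N before bottoming, so it is the loose one. The middle bolt (27 N) and the right bolt (19 N) did not give.
- **Cap:** I took the left bolt by its head and swung its cap up along the hinge arc. The tool stands at 44.9° with the head unmoved in the pads, the arm was at rest and the fingers carried about 9 N. The cap's own angle was not measured separately.

**Disagreements:**
- The first rough fix of the plug from the fixed cameras was about 10 mm off in y and 8 mm low. I used the two wrist views instead, which put its top at 43.3 mm against 44 mm.
- Bolt heights worked out from two wrist views came out at 81 mm and 96 mm instead of 86 mm, because my pixel picks were rough. I took the bolt positions from the plate layout and the 86 mm height given. The middle and right taps then met the heads at 86 mm, as expected.
- I did not measure the adapter, bearing, tape measure and elbow again at the end, but no move went near them.

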